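# Return the leaning spacer plates to their slotted rack

## Robot

A 6-joint arm with a two-finger parallel gripper is mounted at the origin on a cart in front of the work surface, level with it; the furniture and walls round the work are solid. World frame = base frame: x ahead of the robot, y to its left, z up, the work surface at z = 0. Lengths are in m, angles in rad, forces in N, time in s.
With the tool pointing down it reaches from about 0.25 to 0.725 m from the base axis. Payload 4 kg.
Tool frame: the origin (TCP) lies on the front face of the gripper's body, between the roots of the fingers; the fingertips stand 73 mm ahead of it and the grasp point (between the pads) lies 54 mm ahead of it; z points along the fingers, y is the line along which they close (so a half turn about z gives the same grasp; the last joint's range is limited). The gripper opens to 85 mm and grips with 20 to 120 N. Pads are 22 mm wide; open, the fingers measure 114 mm over their backs; the gripper's body (76 mm by 85 mm) begins 54 mm behind the grasp point. The pads swing forward as they close: fully open they stand 13 mm farther back than shut.
Start: joints at [1.111, 0.241, 0.005, 1.335, 0, 1.571], TCP at [0.222, 0.448, 0.304] pointing down, gripper open.
Joint ranges: [-2.72, 2.72], [-1.05, 1.87], [-1.09, 1.28], [-1.99, 2.15], [-1.42, 1.44], [-3.14, 3.14]. Speed limits (rad/s): [2.79, 2.79, 3.14, 3.14, 3.14, 3.14].

## Interface

Orientations are given as a unit quaternion [x, y, z, w].
In Python, from workcell import bot gives the robot as it stands. The module is installed in compiled form; this text tells all that it offers.
- The arm moves only by the tool step_arm, never from a script. Its argument "rows" is a list of rows, each a list of 2 entries, a list of its own where there are three numbers: the shift along the tool's x, y, z in mm, then the turn about the tool's z in degrees. A call has 1 to 12 rows; each row is the pose to reach, as a shift and turn from the pose commanded when the call began, along the tool's axes at that moment; what a row does not reach only later rows make up. A row lasts 1/8 s, in which the tool goes at most 62.5 mm and 10.7 degrees, less where a joint would pass 70% of its speed; a pose out of reach is approached as far as the arm can. A call with a gripper value outside its range is refused whole. "claw" is the gripper's target within -1 to 1 (shut at 1, half-way at 0, fully open at -1), set as the call begins (left out, the last holds). The fingers move at their own pace and stop on an object; the grip force is fixed at half the most. Time passes only in rows, so rows that repeat a pose let the fingers close. It gives the time, the measured TCP pose, the force, the opening and the grip force at its end, in the units of the state.
- bot.get_obs(): the state, without advancing time (a new reading comes with each control period).
- bot.camera(name): name is "side" or "top" or "wrist"; returns (picture, depth): 420x560x3 uint8, red, green, blue; 420x560 float32, m along the optical axis (not along the pixel's ray), 0 where there is no reading.
- bot.camera_params(name): a dict with "fx", "fy", "cx", "cy" (pixels), "pose" (4x4, takes a point from camera to world coordinates). Camera axes: x right, y up, looking along -z (the intrinsics and any distortion apply to the point x, -y, -z); pixel columns grow to the right and rows downward; lengths in m; the calibration is good to about 2 mm. A picture is of the moment at which its call begins: read the wrist's pose just before it. camera_params takes no time and is no camera call; for the wrist camera it gives the pose at the moment of the call.
- bot.job_done(): hands the job in; it is judged then, once.
Trained networks look in the newest picture that a camera, given by its name, has taken for a name from the list of things; names that differ only in an ending like _2 or _b are one class to them, and where a whole thing is asked for, a point or a joint stands for the part that bears it (a point fixed in the world has none). Each returns a list of dicts, best first, with "score" (0 to 1); they miss things now and then, are a little off and sometimes report something else, mostly with a low value. They report only what shows in the picture. A call takes as long as a camera call.
- bot.trace(target, camera): "pixels" (420x560 bool, what is visible of it) and "uv" ([column, row] in pixels, amid what is visible of it).
The state is a dict: "clock": time; "joint_pos": joint angles; "joint_vel": joint speeds; "tau": joint torques, N m; "eef_pos": TCP position; "tool_rot": TCP orientation; "ft_force": force on the tool from outside, world axes, zero at the start; "ft_torque": the same for the moment, N m; "grip_width": finger opening in m; "grasp_force": force on a finger pad.
Only numpy, scipy, OpenCV 4.12 (cv2) and the standard library are available. Lean on these libraries where they do the work, as an engineer would, in place of code of your own. Each camera call takes 0.05 s, during which the arm holds its last target. There are 200 camera calls.

## Task

Three aluminium spacer plates of different thickness lean in the grey sloping stand. Stand each one upright in the slot of the wooden rack that fits its thickness, right down on the slot's floor, and let go; leave everything else on the table where it is.

Things in the scene. Friction and masses are not known exactly. Their poses are not given: they have to be found in the camera images.
- stand: Grey metal stand, fixed, 84 x 166 mm; origin under its middle, z up. Three places at y = -54, 0, 54 mm, a plate in each, on a sloping ledge, lying back on a low rail: its top leans 35 deg from vertical to the stand's -x. Corner of ledge and rail: x 12, z 22 mm. The rail reaches 40 mm up the plate's lower broad face, free above. 12 mm ribs between places; front lip 27 mm from the rail, 5 mm high.
- rack: Wooden rack block, fixed to the table, 70 (x) x 142 (y) x 34 mm high. Origin under its middle. Three slots open at the top, side by side along y, each 48 mm long along x and 24 mm deep (floor 10 mm above the table), with mouths chamfered by 2 mm.
- plate_thin: The thin spacer plate, bare aluminium, 8 mm thick, 44 mm wide, 76 mm tall. Origin at mid lower edge of the broad face that lies on the stand's rail; x: thickness, metal from x = 0 to 8 mm; y: along the width (+-22 mm); z: up the plate, 0 to 76 mm. Turned half round about its length it is the same.
- foot_thin (a point): Centre of the thin plate's foot (underside, 8 x 44 mm); axes as the plate's.
- slot_thin (a point): Centre of the floor of the rack's slot for the thin plate: the slot is 10.5 mm wide across the rack's y and 48 mm long along x; the mouth is 24 mm above this point. It lies at y = -46 mm of the rack; axes as the rack's.
- plate_medium: The medium spacer plate, bare aluminium, 14 mm thick, 44 mm wide, 84 mm tall. Origin at mid lower edge of the broad face that lies on the stand's rail; x: thickness, metal from x = 0 to 14 mm; y: along the width (+-22 mm); z: up the plate, 0 to 84 mm. Turned half round about its length it is the same.
- foot_medium (a point): Centre of the medium plate's foot (underside, 14 x 44 mm); axes as the plate's.
- slot_medium (a point): Centre of the floor of the rack's slot for the medium plate: the slot is 16.5 mm wide across the rack's y and 48 mm long along x; the mouth is 24 mm above this point. It lies at y = 0 mm of the rack; axes as the rack's.
- plate_thick: The thick spacer plate, bare aluminium, 20 mm thick, 44 mm wide, 92 mm tall. Origin at mid lower edge of the broad face that lies on the stand's rail; x: thickness, metal from x = 0 to 20 mm; y: along the width (+-22 mm); z: up the plate, 0 to 92 mm. Turned half round about its length it is the same.
- foot_thick (a point): Centre of the thick plate's foot (underside, 20 x 44 mm); axes as the plate's.
- slot_thick (a point): Centre of the floor of the rack's slot for the thick plate: the slot is 22.5 mm wide across the rack's y and 48 mm long along x; the mouth is 24 mm above this point. It lies at y = 46 mm of the rack; axes as the rack's.
- oil_bottle: Bystander: oil bottle, 45 mm round, 120 mm tall. Origin at the centre of its underside.
- tape_roll: Bystander: roll of brown tape lying flat, 66 mm across, 18 mm high. Origin at the centre of its underside.
- cup_springs: Bystander: plastic cup, 67 mm across, 56 mm high. Origin at the centre of its underside.
- block_dark: Bystander: dark oiled wood block, 42 x 72 x 28 mm high. Origin at the centre of its underside.
- wheel_2: Bystander: toy wheel lying flat, 50 mm across, 21 mm high. Origin at the centre of its underside.
- glue_bottle: Bystander: glue bottle, 35 mm round, 98 mm tall. Origin at the centre of its underside.
- body_b: Bystander: toy car body, 63 x 113 x 48 mm high. Origin at the centre of its underside.

How it is judged:
At the end, for the whole second after the job is handed in: Each of the three plates stands in the slot of its own thickness: foot centre within 6 mm sideways of the slot's floor centre, foot no more than 3.5 mm above the slot's floor, upright within 8 degrees, at rest (horizontal distance between foot_thin and slot_thin below 0.006 m and height (world z) of each of foot_thin, foot_medium, foot_thick below 0.0135 m and angle between each of plate_thin, plate_medium, plate_thick's own z axis and vertical below 0.14 rad and linear speed of each of plate_thin, plate_medium, plate_thick below 0.02 m/s and horizontal distance between foot_medium and slot_medium below 0.006 m and horizontal distance between foot_thick and slot_thick below 0.006 m); the robot touches nothing.
It fails at once if a bystander between or beside the stand and the rack (bottle, tape, cup, block) is moved more than 20 mm or tipped (distance of any of oil_bottle, tape_roll, cup_springs, block_dark from where it was at the start of the episode above 0.02 m or angle between any of oil_bottle, tape_roll, cup_springs, block_dark's own z axis and vertical above 0.5 rad).
It fails at once if a bystander at the side or back (wheel, glue bottle, car body) is moved more than 20 mm or tipped (distance of any of wheel_2, glue_bottle, body_b from where it was at the start of the episode above 0.02 m or angle between any of wheel_2, glue_bottle, body_b's own z axis and vertical above 0.5 rad).
It also fails if it takes over 72 s, if anything falls off the work surface, if the arm or the gripper's body presses on something with over 40 N, if the wrist force passes 120 N, or if a joint passes its speed limit or range.

## Working session

There is one attempt and no reset: what is moved stays moved. The work goes in short steps, Python scripts to look and compute and a tool call to move; the robot and the scene stay as the last step left them, time stands still between calls to the robot, and variables do not carry over. Pictures are saved under pics/ and viewed, at most 11 in all, crops included, and the job is handed in when it is done.

Besides the shell and the picture viewer there is one more tool, called by a JSON object that holds its "method" and its "body", one argument or row to a line. step_arm: Moves the arm, as the interface text tells. Its arguments: {"type":"object","properties":{"rows":{"type":"array"},"claw":{"type":"number"}},"required":["rows"]}

```bash
mkdir -p pics
cat > h.py <<'E'
import numpy as np, cv2
from workcell import bot
def cloud(cam):
    im,d=bot.camera(cam); p=bot.camera_params(cam)
    v,u=np.mgrid[:420,:560]
    c=np.stack([(u-p['cx'])/p['fx']*d,-(v-p['cy'])/p['fy']*d,-d],-1)
    P=np.array(p['pose']); return im,d,c@P[:3,:3].T+P[:3,3]
def save(n,im): cv2.imwrite('pics/'+n,im[...,::-1])
E
python3 - <<'E'
from h import *
o=bot.get_obs(); print(o['eef_pos'],o['tool_rot'],o['clock'],o['grip_width'])
ims=[]
for cam in ['top','side']:
    im,d,W=cloud(cam); print(cam,{k:np.round(v,3).tolist() for k,v in bot.camera_params(cam).items()})
    np.savez(cam+'.npz',im=im,W=W,d=d); save(cam+'.png',im); 
    for n in ['stand','rack','plate_thin','plate_medium','plate_thick']:
        for r in bot.trace(n,cam)[:2]:
            m=r['pixels']&(d>0); q=W[m]
            print(cam,n,round(r['score'],2),np.round(r['uv']),m.sum(),np.round(np.median(q,0),3),np.round(np.percentile(q,[3,97],axis=0),3).tolist())
            np.save(f'{cam}_{n}.npy',r['pixels']) if r is not None and r['score']>.5 else 0
E
```

```text
[0.22166776 0.44763027 0.30301583] [ 2.27892488e-01  9.73685732e-01 -1.02552704e-03 -2.41060966e-04] 0.0 0.08530503562327264
top {'fx': 446.279, 'fy': 446.279, 'cx': 278.046, 'cy': 204.721, 'pose': [[0.015, 0.99, -0.137, 0.43], [-1.0, 0.015, -0.001, -0.19], [0.001, 0.137, 0.991, 1.087], [0.0, 0.0, 0.0, 1.0]]}
top stand 0.72 [336. 222.] 1110 [ 0.532 -0.335  0.031] [[0.444, -0.393, 0.003], [0.596, -0.273, 0.048]]
top stand 0.5 [390. 172.] 1075 [ 0.652 -0.458  0.028] [[0.605, -0.489, 0.012], [0.707, -0.434, 0.048]]
top plate_thin 0.76 [324. 211.] 302 [ 0.561 -0.299  0.065] [[0.538, -0.324, 0.032], [0.585, -0.277, 0.091]]
top plate_medium 0.77 [346. 253.] 407 [ 0.464 -0.346  0.078] [[0.44, -0.376, 0.036], [0.489, -0.321, 0.1]]
top plate_thick 0.68 [340. 229.] 513 [ 0.511 -0.322  0.089] [[0.485, -0.356, 0.035], [0.54, -0.293, 0.109]]
side {'fx': 459.988, 'fy': 459.988, 'cx': 276.909, 'cy': 205.383, 'pose': [[0.973, 0.094, -0.211, 0.291], [-0.23, 0.461, -0.857, -1.343], [0.016, 0.882, 0.47, 0.668], [0.0, 0.0, 0.0, 1.0]]}
side stand 0.96 [270. 244.] 1155 [ 0.514 -0.358  0.004] [[0.438, -0.4
[... 182 characters left out ...]
029] [[0.497, 0.013, 0.0], [0.588, 0.158, 0.035]]
side rack 0.65 [250. 227.] 579 [ 0.464 -0.353  0.063] [[0.439, -0.378, -0.001], [0.491, -0.192, 0.095]]
side plate_thin 0.91 [281. 218.] 354 [ 0.56  -0.304  0.058] [[0.538, -0.324, 0.032], [0.582, -0.283, 0.084]]
side plate_thin 0.74 [252. 233.] 510 [ 0.464 -0.353  0.064] [[0.439, -0.375, 0.035], [0.488, -0.33, 0.095]]
side plate_medium 0.58 [250. 230.] 545 [ 0.464 -0.353  0.064] [[0.439, -0.376, 0.033], [0.49, -0.327, 0.095]]
side plate_medium 0.45 [265. 283.] 320 [ 0.471 -0.519  0.016] [[0.45, -0.534, 0.002], [0.494, -0.492, 0.021]]
side plate_thick 0.96 [265. 224.] 566 [ 0.509 -0.332  0.072] [[0.484, -0.355, 0.038], [0.536, -0.308, 0.104]]
```

View pics/top.png

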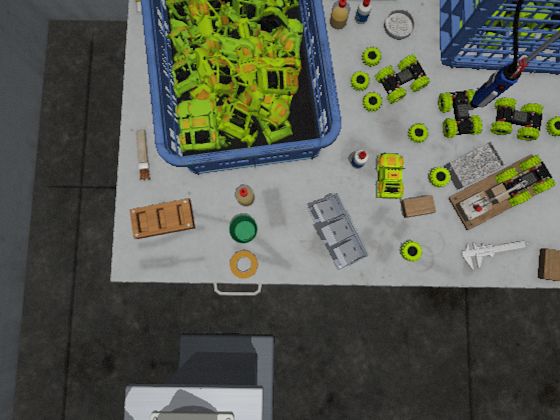

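View pics/side.png

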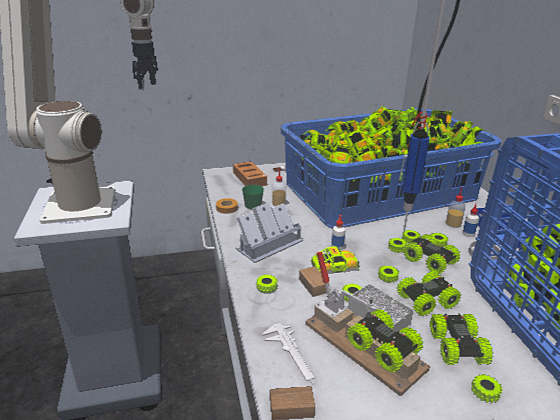

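Top view: rack at about (162,218) with slots running across; stand at (338,230) with thin plate far (324,211), thick in the middle (340,229), medium near (346,253); tape, cup and oil bottle lie between. Side view agrees (plates around (265,224)), with a tall blue bin behind.

```bash
cat >> h.py <<'E'
from scipy.optimize import least_squares
c35,s35=np.cos(np.radians(35)),np.sin(np.radians(35))
def boxd(p,lo,hi):
    c=(np.array(lo)+hi)/2; h=(np.array(hi)-lo)/2; q=np.abs(p-c)-h
    return np.linalg.norm(np.maximum(q,0),axis=-1)+np.minimum(q.max(-1),0)
def inv(P,x,y,a):
    d=P-[x,y,0]; c,s=np.cos(a),np.sin(a)
    return np.stack([c*d[:,0]+s*d[:,1],-s*d[:,0]+c*d[:,1],d[:,2]],-1)
def plate(P,yo):  # stand frame -> plate frame
    d=P-[.012,yo,.022]
    return np.stack([c35*d[:,0]+s35*d[:,2],d[:,1],-s35*d[:,0]+c35*d[:,2]],-1)
TH=dict(thin=(.008,.076),medium=(.014,.084),thick=(.020,.092))
def er(m): return cv2.erode(m.astype('uint8'),np.ones((3,3)))>0
def fitrack(P,g):
    f=lambda v: boxd(inv(P,*v[:3]),[-.035,-.071,0],[.035,.071,.034])
    return least_squares(f,g,loss='soft_l1',f_scale=.002)
E
python3 - <<'E'
from h import *
D={}
for cam in ['top','side']:
    z=np.load(cam+'.npz')
    for n in TH:
        if cam=='side' and n=='medium': m=np.load('side_plate_medium.npy')
        else: m=np.load(f'{cam}_plate_{n}.npy')
        if n=='thin' and cam=='side': m=bot.trace('plate_thin','side')[0]['pixels']
        D[cam,n]=z['W'][er(m)&(z['d']>0)]
for cams in (['top'],['side'],['top','side']):
  best=None
  for a0 in np.arange(-3.1,3.1,.5):
   for sg in (1,-1):
    Y=dict(thin=-.054*sg,thick=0,medium=.054*sg)
    def f(v): return np.concatenate([boxd(plate(inv(D[c,n],*v),Y[n]),[0,-.022,0],[TH[n][0],.022,TH[n][1]]) for c in cams for n in TH])
    r=least_squares(f,[.51,-.33,a0],loss='soft_l1',f_scale=.002)
    if best is None or r.cost<best[0]: best=(r.cost,r.x,sg,np.median(np.abs(r.fun)))
  print(cams,best)
z=np.load('top.npz'); im=z['im'].astype(int); m=(im[...,0]-im[...,2]>25); m[:, :120]=0;m[:,200:]=0;m[:190]=0;m[245:]=0
P=z['W'][m&(z['d']>0)&(z['W'][...,2]>.029)&(z['W'][...,2]<.045)]; print(len(P),P.min(0),P.max(0))
print(cv2.minAreaRect((P[:,:2]*1000).astype(np.float32)), np.median(P[:,2]))
r=bot.trace('rack','side')[0]['pixels']; zs=np.load('side.npz'); Ps=zs['W'][er(r)&(zs['d']>0)]; Ps=Ps[Ps[:,2]>.030]
print(cv2.minAreaRect((Ps[:,:2]*1000).astype(np.float32)))
# top-view obstacles heights along y between
for n in ['oil_bottle','cup_springs','tape_roll','block_dark','glue_bottle']:
    for r in bot.trace(n,'side')[:1]:
        q=zs['W'][r['pixels']&(zs['d']>0)]; print(n,round(r['score'],2),np.round(np.median(q,0),3),q[:,2].max())
E
```

```text
['top'] (np.float64(0.0004889326001868686), array([ 0.51325812, -0.33263401, -1.10352959]), -1, np.float64(0.0006130197274108878))
['side'] (np.float64(0.0014517658955667011), array([ 0.5147734 , -0.32959337, -1.10495621]), -1, np.float64(0.0012476746793809194))
['top', 'side'] (np.float64(0.002335531026552471), array([ 0.51528694, -0.33061689, -1.10761408]), -1, np.float64(0.0011522441898354574))
1369 [0.49388277 0.01078024 0.02909892] [0.58639387 0.16244913 0.04060208]
((540.7614135742188, 87.11298370361328), (70.63504791259766, 143.49632263183594), 11.431864738464355) 0.03462129529012836
((539.0590209960938, 83.5224838256836), (69.23523712158203, 148.21405029296875), 11.502138137817383)
oil_bottle 0.9 [ 0.593 -0.125  0.045] 0.10242971901773523
tape_roll 0.76 [ 0.433 -0.124  0.014] 0.018652472506395346
block_dark 0.88 [ 0.573 -0.541  0.025] 0.11204112210894746
glue_bottle 0.84 [ 0.688 -0.395  0.046] 0.09608313821201897
```

```bash
cat >> h.py <<'E'
from scipy.spatial.transform import Rotation as R
def to(x,y,z,yang=None,ref=None):
    """tool shift mm and turn deg to put TCP at x,y,z with tool y at yang deg (mod 180)"""
    o=bot.get_obs() if ref is None else ref
    M=R.from_quat(o['tool_rot']).as_matrix(); s=M.T@(np.array([x,y,z])-o['eef_pos'])*1000
    ya=np.degrees(np.arctan2(M[1,1],M[0,1])); t=0 if yang is None else -((yang-ya+90)%180-90)
    print('shift',np.round(s,1),'turn',round(t,1),'tcp',np.round(o['eef_pos'],4),'yang',round(ya,1),'j6',round(o['joint_pos'][5],2),'t',o['clock'])
E
python3 - <<'E'
from h import *
o=bot.get_obs(); M=R.from_quat(o['tool_rot']).as_matrix(); P=np.array(bot.camera_params('wrist')['pose'])
print(np.round(M.T@(P[:3,3]-o['eef_pos']),4)); print(np.round(M.T@P[:3,:3],3)); p=bot.camera_params('wrist'); print(p['fx'],p['cx'],p['cy'])
to(.51,.08,.30,101.4); to(.53,.087,.30,101.4)
z=np.load('top.npz'); m=(z['W'][...,0]>.55)&(z['W'][...,1]>-.1)&(z['W'][...,1]<.2)&(z['d']>0); q=z['W'][m]
for x in np.arange(.56,.8,.02):
    k=(abs(q[:,0]-x)<.01); print(round(x,2), round(np.percentile(q[k,2],98),3) if k.any() else None)
E
```

```text
[ 0.0704  0.0005 -0.0696]
[[ 0.     0.96   0.279]
 [ 1.    -0.     0.   ]
 [ 0.     0.279 -0.96 ]]
316.17761782052423 279.1874336327805 204.85316307384295
shift [-421.5 -202.     3.9] turn -37.7 tcp [0.2219 0.4481 0.3039] yang 63.7 j6 1.57 t 0.95
shift [-436.3 -186.8    3.9] turn -37.7 tcp [0.2219 0.4481 0.3039] yang 63.7 j6 1.57 t 0.95
0.56 0.038
0.58 0.046
0.6 0.07
0.62 0.005
0.64 0.207
0.66 0.207
0.68 0.205
0.7 0.208
0.72 0.213
0.74 0.209
0.76 0.206
0.78 0.231
```

{"method": "step_arm", "body": {
  "rows": [
    [[-50,-24,0],-8],
    [[-105,-50,0],-16],
    [[-160,-76,0],-24],
    [[-215,-102,0],-32],
    [[-270,-128,0],-37.7],
    [[-325,-155,0],-37.7],
    [[-380,-182,0],-37.7],
    [[-421,-202,4],-37.7],
    [[-421,-202,4],-37.7],
    [[-421,-202,4],-37.7]
  ]
}}

```text
clock: 2.2
eef_pos: [0.5092, 0.0803, 0.2997]
tool_rot: [-0.099, 0.995, 0.0, -0.0]
ft_force: [-0.5, -0.3, 0.1]
grip_width: 0.0855
grasp_force: 0.0
```

Run:
```python
from h import *
im,d,W=cloud('wrist'); save('w1.png',im); np.savez('w1.npz',im=im,W=W,d=d)
rs=bot.trace('rack','wrist')
for r in rs[:1]:
    m=r['pixels']&(d>0); P=W[er(m)]; P=P[(P[:,2]>.030)&(P[:,2]<.04)]
    print(r['score'],m.sum(),cv2.minAreaRect((P[:,:2]*1000).astype(np.float32)),np.median(P[:,2]))
    p=W[m&(W[...,2]>.030)]; 
    l=inv(W.reshape(-1,3),.5405,.087,np.radians(11.43)); k=(abs(l[:,0])<.018)&(abs(l[:,1])<.075)
    h=[]
    for y in np.arange(-.074,.075,.002):
        q=l[k&(abs(l[:,1]-y)<.001),2]; h.append((round(y*1000),round(np.median(q)*1000)))
    print(h)
to(.51,.08,.3,101.4)
```

```text
0.64 8412 ((539.6187133789062, 88.70530700683594), (69.18669128417969, 139.91204833984375), 11.809101104736328) 0.033587542817728105
  return _methods._mean(a, axis=axis, dtype=dtype,
  ret = ret.dtype.type(ret / rcount)
Traceback (most recent call last):
ValueError: cannot convert float NaN to integer
```

View pics/w1.png

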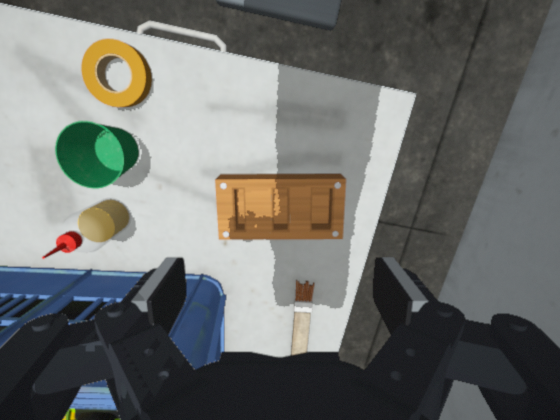

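Wrist view: rack at about (280,207); narrow slot at left (240,207), medium (280,207), wide slot at right (321,207), i.e. thick slot at world +y; so the rack's yaw is about +11.6°.

Run:
```python
from h import *
z=np.load('w1.npz'); P=z['W'][z['d']>0]
a=np.radians(11.6); l=inv(P,.5400,.088,a)
# outer box
T=l[(l[:,2]>.031)&(l[:,2]<.038)&(abs(l[:,0])<.05)&(abs(l[:,1])<.085)]
b=(abs(T[:,0])<.03); 
for lo in np.arange(-.03,.03,.01):
    k=(T[:,0]>=lo)&(T[:,0]<lo+.01); print('x',round(lo,2),'y range',np.round(np.percentile(T[k,1],[.5,99.5])*1000,1))
for lo in [-.066,-.03,-.02,.02,.025,.06]:
    k=(T[:,1]>=lo)&(T[:,1]<lo+.006); print('y',lo,'x range',np.round(np.percentile(T[k,0],[.5,99.5])*1000,1))
k=(abs(l[:,0])<.016)
ys=np.arange(-.075,.076,.0015)
print([(round(y*1000,1),round(float(np.median(l[k&(abs(l[:,1]-y)<.001),2]))*1000) if (k&(abs(l[:,1]-y)<.001)).any() else None) for y in ys])
c=(0.540,.088)
to(.41,-.20,.30,116.7)
```

```text
x -0.03 y range [-69.4  70.9]
x -0.02 y range [-69.9  71.4]
x -0.01 y range [-69.5  71. ]
x 0.0 y range [-69.8  71.5]
x 0.01 y range [-69.5  70.9]
x 0.02 y range [-69.9  71.3]
y -0.066 x range [-34.   35.5]
y -0.03 x range [-34.   34.6]
y -0.02 x range [-34.   34.5]
y 0.02 x range [-34.4  34.6]
y 0.025 x range [-34.6  34.6]
y 0.06 x range [-34.4  34.7]
[(np.float64(-75.0), None), (np.float64(-73.5), None), (np.float64(-72.0), None), (np.float64(-70.5), 34), (np.float64(-69.0), 34), (np.float64(-67.5), 34), (np.float64(-66.0), 34), (np.float64(-64.5), 34), (np.float64(-63.0), 34), (np.float64(-61.5), 34), (np.float64(-60.0), 34), (np.float64(-58.5), 34), (np.float64(-57.0), 34), (np.float64(-55.5), 34), (np.float64(-54.0), 34), (np.float64(-52.5), 33), (np.float64(-51.0), 25), (np.float64(-49.5), 14), (np.float64(-48.0), 10), (np.float64(-46.5), 10), (np.float64(-45.0), 10), (np.float64(-43.5), 10), (np.float64(-42.0), 10), (np.float64(-40.5), 32), (np.float64(-39.0), 33), (np.float64(-37.5), 33), (np.float64(-36.0), 34), (np.float64(-34.5), 34), (np.float64(-33.0), 34), (np.float64(-
[... 1118 characters left out ...]
10), (np.float64(39.0), 10), (np.float64(40.5), 9), (np.float64(42.0), 10), (np.float64(43.5), 10), (np.float64(45.0), 10), (np.float64(46.5), 10), (np.float64(48.0), 10), (np.float64(49.5), 10), (np.float64(51.0), 10), (np.float64(52.5), 10), (np.float64(54.0), 10), (np.float64(55.5), 10), (np.float64(57.0), 12), (np.float64(58.5), 24), (np.float64(60.0), 33), (np.float64(61.5), 34), (np.float64(63.0), 34), (np.float64(64.5), 34), (np.float64(66.0), 34), (np.float64(67.5), 34), (np.float64(69.0), 34), (np.float64(70.5), 34), (np.float64(72.0), 34), (np.float64(73.5), None), (np.float64(75.0), None)]
shift [ 152.7 -256.     0. ] turn -15.3 tcp [0.5089 0.0812 0.3   ] yang 101.4 j6 -0.04 t 2.3
```

Run:
```python
from h import *
to(.505,-.313,.30,116.7)
```

```text
shift [  82.  -385.6   -0. ] turn -15.3 tcp [0.5089 0.0812 0.3   ] yang 101.4 j6 -0.04 t 2.3
```

{"method": "step_arm", "body": {
  "rows": [
    [[10,-50,0],-5],
    [[22,-105,0],-10],
    [[34,-160,0],-15.3],
    [[46,-215,0],-15.3],
    [[58,-270,0],-15.3],
    [[70,-325,0],-15.3],
    [[82,-370,0],-15.3],
    [[82,-386,0],-15.3],
    [[82,-386,0],-15.3],
    [[82,-386,0],-15.3]
  ],
  "claw": -0.2
}}

```text
clock: 3.55
eef_pos: [0.5055, -0.3124, 0.3]
tool_rot: [-0.232, 0.973, 0.0, -0.0]
ft_force: [0.0, -0.2, 0.1]
grip_width: 0.0514
grasp_force: 0.0
```

```bash
cat > fitstand.py <<'E'
from h import *
def fitstand(cam,names):
    im,d,W=cloud(cam); Y=dict(thin=.054,thick=0,medium=-.054); D={}
    g=[.514,-.331,-1.105]
    l=inv(W.reshape(-1,3),*g)
    for n in names:
        q=plate(l,Y[n]); k=(boxd(q,[0,-.022,.01],[TH[n][0],.022,TH[n][1]])<.006)&(d.ravel()>0)
        D[n]=W.reshape(-1,3)[k]; print(n,k.sum())
    def f(v): return np.concatenate([boxd(plate(inv(D[n],*v[:3]),Y[n]),[0,-.022,0],[TH[n][0],.022,TH[n][1]]) for n in names])
    r=least_squares(f,g,loss='soft_l1',f_scale=.0015); print('stand',np.round(r.x,4),np.degrees(r.x[2]),np.median(abs(r.fun)))
    return im,r.x
E
python3 - <<'E'
from fitstand import *
o=bot.get_obs();print(o['grip_width'])
im,s=fitstand('wrist',list(TH)); save('w2.png',im)
ux=np.array([np.cos(s[2]),np.sin(s[2])]); p=s[:2]-.020*ux; to(*p,.150,np.degrees(s[2]))
E
```

```text
0.0513871048523817
thin 1821
medium 3020
thick 3428
stand [ 0.514  -0.3306 -1.1046] -63.29131737824535 0.0003379000974390624
shift [  0.7  -0.2 150.1] turn 0.1 tcp [ 0.5055 -0.3124  0.3001] yang 116.8 j6 -1.02 t 3.6
```

View pics/w2.png

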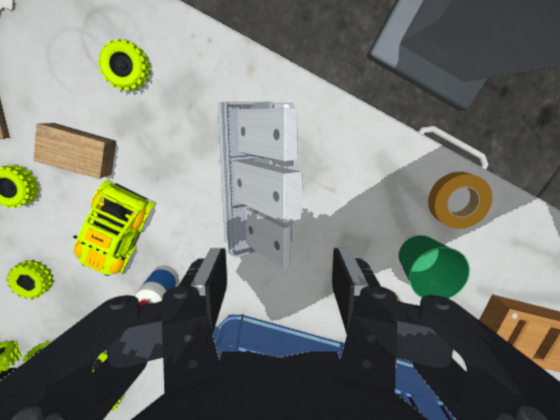

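The picture shows the stand at (258,180) with medium (265,130), thick (268,187), thin (268,240); the fit agrees to 0.3 mm. Descend around the thick plate and push its top upright.

{"method": "step_arm", "body": {
  "rows": [
    [[1,0,50],0],
    [[1,0,100],0],
    [[1,0,140],0],
    [[1,0,150],0],
    [[1,0,150],0],
    [[1,-8,150],0],
    [[1,-18,150],0],
    [[1,-28,150],0],
    [[1,-38,150],0],
    [[1,-46,150],0],
    [[1,-53,150],0],
    [[1,-53,150],0]
  ]
}}

```text
clock: 5.1
eef_pos: [0.5282, -0.3628, 0.1497]
tool_rot: [-0.23, 0.973, -0.0, 0.0]
ft_force: [-0.2, 1.9, -0.5]
grip_width: 0.0513
grasp_force: 0.6
```

Run:
```python
from h import *
im,d,W=cloud('side'); cv2.imwrite('pics/s2.png',cv2.resize(im[150:300,180:340,::-1],None,fx=4,fy=4))
```

```text
(no output)
```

View pics/s2.png

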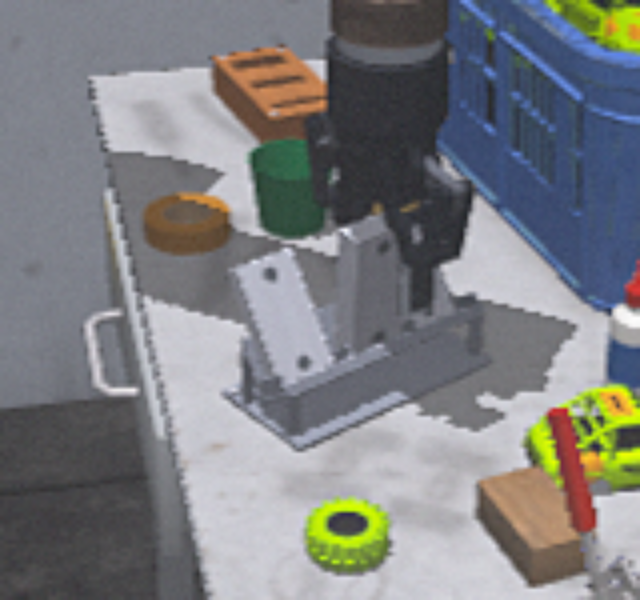

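Thick plate (365,285) now stands upright in the stand between the fingers. Close on it while centring.

{"method": "step_arm", "body": {
  "rows": [
    [[0,4,0],0],
    [[0,8,0],0],
    [[0,12,0],0],
    [[0,12,0],0],
    [[0,12,0],0],
    [[0,12,0],0],
    [[0,12,0],0],
    [[0,12,0],0]
  ],
  "claw": 1
}}

```text
clock: 6.15
eef_pos: [0.5211, -0.3483, 0.1498]
tool_rot: [-0.231, 0.973, 0.003, -0.001]
ft_force: [-3.4, 6.3, 5.0]
grip_width: 0.0192
grasp_force: 58.7
```

{"method": "step_arm", "body": {
  "rows": [
    [[0,0,-10],0],
    [[0,0,-40],0],
    [[0,0,-90],0],
    [[0,0,-130],0],
    [[0,0,-130],0]
  ]
}}

```text
clock: 6.78
eef_pos: [0.5243, -0.3526, 0.2851]
tool_rot: [-0.231, 0.973, -0.004, 0.003]
ft_force: [0.7, -0.8, -2.3]
grip_width: 0.0195
grasp_force: 58.7
```

```bash
cat >> h.py <<'E'
def held(n):
    """plate pose in tool frame from wrist cloud: fit x-centre, y-centre, foot z, tilt about y and about x"""
    o=bot.get_obs(); M=R.from_quat(o['tool_rot']).as_matrix()
    im,d,W=cloud('wrist'); q=((W-o['eef_pos'])@M)
    t,L=TH[n]
    k=(d>0)&(abs(q[...,1])<t/2+.004)&(abs(q[...,0])<.035)&(q[...,2]>.060)&(q[...,2]<.16); P=q[k]
    def f(v):
        p=P-[v[0],v[1],v[2]]; p=R.from_euler('xy',[v[3],v[4]]).apply(p)
        return boxd(p,[-.022,-t/2,-L],[.022,t/2,0])
    r=least_squares(f,[0,0,.11,0,0],loss='soft_l1',f_scale=.001)
    print(n,k.sum(),'x,y,foot mm',np.round(r.x[:3]*1000,1),'tilt deg',np.round(np.degrees(r.x[3:]),1),'res',np.median(abs(r.fun))*1000, 'zmax',np.percentile(P[:,2],99))
    return im,o
rc=np.array([.540,.0888]); ra=np.radians(11.6)
def slot(n):
    return rc+dict(thin=-.046,medium=0,thick=.046)[n]*np.array([-np.sin(ra),np.cos(ra)])
E
python3 - <<'E'
from h import *
im,o=held('thick'); save('w3.png',im); print(slot('thick')); to(*slot('thick'),.28,101.6)
E
```

```text
thick 1518 x,y,foot mm [ -1.5   3.8 119.2] tilt deg [ 4.8 -0.2] res 0.1546318958830853 zmax 0.11791427178735428
[0.53075042 0.13386046]
shift [-224.6  430.9    0.7] turn 15.1 tcp [ 0.5234 -0.352   0.2822] yang 116.7 j6 -1.06 t 6.825
```

View pics/w3.png

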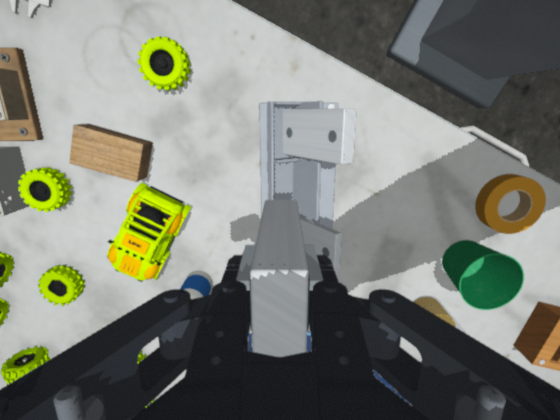

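Thick plate is held upright (edge face from (281,355) down to (280,200)), roughly centred. Recheck at rest.

```bash
sed -i 's/abs(q\[...,1\])<t\/2+.004/abs(q[...,1])<.025/; s/q\[...,2\]>.060/q[...,2]>.078/; s/<.16); P=/<.135); P=/' h.py
python3 - <<'E'
from h import *
im,o=held('thick')
M=R.from_quat(o['tool_rot']).as_matrix(); _,d,W=cloud('wrist'); q=(W-o['eef_pos'])@M
for z in np.arange(.05,.125,.01):
    k=(d>0)&(abs(q[...,2]-z)<.004)&(abs(q[...,0]-.02)<.004)&(abs(q[...,1])<.02); print(round(z,3),k.sum(),np.round(np.percentile(q[k][:,1],[2,98])*1000,1),np.round(np.median(q[k][:,0])*1000,1)) if k.sum()>3 else 0
to(*slot('thick'),.28,101.6)
E
```

```text
thick 781 x,y,foot mm [ -1.6   2.1 131.1] tilt deg [ 0.6 -0.1] res 0.14166955764405298 zmax 0.11753771444938058
0.05 399 [-7.4 11.2] 20.4
0.06 322 [-7.4 11.3] 20.5
0.07 261 [-7.2 11.5] 20.6
0.08 212 [-7.1 11.6] 20.6
0.09 169 [-7.  11.8] 20.7
0.1 161 [-6.8 12.1] 20.7
0.11 133 [-6.5 12.3] 20.7
0.12 52 [-6.6 12.7] 20.7
shift [-225.3  429.6   -0.9] turn 15.1 tcp [ 0.5221 -0.3511  0.2787] yang 116.7 j6 -1.06 t 6.925
```

{"method": "step_arm", "body": {
  "rows": [
    [[-22,40,0],5],
    [[-48,92,0],10],
    [[-76,146,0],15],
    [[-105,200,0],15],
    [[-134,254,0],15],
    [[-163,308,0],15],
    [[-192,362,0],15],
    [[-212,402,0],15],
    [[-223,427,0],15],
    [[-223,427,0],15],
    [[-223,427,0],15],
    [[-223,427,0],15]
  ]
}}

```text
clock: 8.43
eef_pos: [0.5302, 0.1291, 0.2793]
tool_rot: [-0.101, 0.995, -0.0, -0.001]
ft_force: [0.2, 0.2, -1.3]
grip_width: 0.0191
grasp_force: 58.8
```

```bash
cat >> h.py <<'E'
def tgt(n,off,z):
    """TCP target for held plate offset (tool x,y mm) over its slot, tool y along rack y (101.6deg)"""
    o=np.array(off)/1000; a=ra; ex=np.array([-np.cos(a),-np.sin(a)]); ey=np.array([-np.sin(a),np.cos(a)])
    p=slot(n)-o[0]*ex-o[1]*ey; to(*p,z,101.6)
E
python3 - <<'E'
from h import *
held('thick'); tgt('thick',(-1.6,2.1),.165)
E
```

```text
thick 721 x,y,foot mm [ -2.5   1.  115.9] tilt deg [ 0.8 -0. ] res 0.13516398907970073 zmax 0.11544939241326388
shift [  0.2   2.6 114.6] turn -0.0 tcp [0.5303 0.129  0.2796] yang 101.6 j6 0.04 t 8.475
```

{"method": "step_arm", "body": {
  "rows": [
    [[0,1,50],0],
    [[0,2.5,95],0],
    [[0,2.5,114],0],
    [[0,2.5,114],0],
    [[0,2.5,114],0]
  ]
}}

```text
clock: 9.1
eef_pos: [0.5307, 0.1323, 0.1671]
tool_rot: [-0.101, 0.995, 0.0, 0.001]
ft_force: [-0.5, 0.6, -1.9]
grip_width: 0.0196
grasp_force: 58.9
```

```bash
cat >> h.py <<'E'
def hover(n):
    im,o=held(n); _,d,W=cloud('wrist'); l=inv(W[d>0],*slot(n),ra)
    s=[]; 
    for lo in np.arange(-.06,.07,.0015):  # profile of top surface ahead of the slot strip, camera side (rack -x)
        k=(l[:,0]>-.0345)&(l[:,0]<-.012)&(abs(l[:,1]-lo)<.00075); s.append((round(lo*1000,1),int(np.median(l[k,2])*1000)) if k.sum()>2 else None)
    print([x for x in s if x])
    k=(abs(l[:,2]-.034)<.004)&(abs(l[:,1])<.09); T=l[k]; print('rack x near edge',np.round(np.percentile(T[T[:,0]<0][:,0],1)*1000,1),'y ext',np.round(np.percentile(T[:,1],[.5,99.5])*1000,1))
    k=(l[:,2]>.05)&(l[:,2]<.085)&(abs(l[:,1])<.03)&(abs(l[:,0])<.04); T=l[k]; print('plate in slot frame x min, y ext',np.round(np.percentile(T[:,0],2)*1000,1),np.round(np.percentile(T[:,1],[2,98])*1000,1),'zmin',T[:,2].min())
    return im,o
E
python3 - <<'E'
from h import *
im,o=hover('thick'); save('w4.png',im); to(*slot('thick'),.13)
E
```

```text
thick 3928 x,y,foot mm [  7.3 -18.5 145.3] tilt deg [-54.    2.3] res 2.7582086375500796 zmax 0.13470001507383514
[(np.float64(-60.0), 33), (np.float64(-58.5), 34), (np.float64(-57.0), 179), (np.float64(-55.5), 33), (np.float64(-54.0), 33), (np.float64(-52.5), 171), (np.float64(-51.0), 34), (np.float64(-49.5), 34), (np.float64(-48.0), 34), (np.float64(-46.5), 34), (np.float64(-45.0), 33), (np.float64(-43.5), 33), (np.float64(-42.0), 33), (np.float64(-40.5), 33), (np.float64(-39.0), 33), (np.float64(-37.5), 33), (np.float64(-36.0), 34), (np.float64(-34.5), 33), (np.float64(-33.0), 33), (np.float64(-31.5), 33), (np.float64(-30.0), 33), (np.float64(-28.5), 33), (np.float64(-27.0), 33), (np.float64(-25.5), 33), (np.float64(-24.0), 33), (np.float64(-22.5), 142), (np.float64(-21.0), 172), (np.float64(-19.5), 178), (np.float64(-18.0), 178), (np.float64(-16.5), 178), (np.float64(-15.0), 180), (np.float64(-13.5), 179), (np.float64(-12.0), 179), (np.float64(-10.5), 176), (np.float64(-9.0), 141), (np.float64(-7.5), 118), (np.float64(-6.0), 118), (np.float64(-4.5), 117), (np.float64(-3.0), 117),
[... 650 characters left out ...]
(np.float64(39.0), 0), (np.float64(40.5), 0), (np.float64(42.0), 0), (np.float64(43.5), 158), (np.float64(45.0), 164), (np.float64(46.5), 164), (np.float64(48.0), 163), (np.float64(49.5), 171), (np.float64(51.0), 171), (np.float64(52.5), 177), (np.float64(54.0), 176), (np.float64(55.5), 180), (np.float64(57.0), 0), (np.float64(58.5), 0), (np.float64(60.0), 0), (np.float64(61.5), 0), (np.float64(63.0), 0), (np.float64(64.5), 0), (np.float64(66.0), 0), (np.float64(67.5), 0), (np.float64(69.0), 0)]
rack x near edge -34.4 y ext [-88.9  23.9]
plate in slot frame x min, y ext -19.8 [-9.8  9.1] zmin 0.0512875737750971
shift [ 0.1  1.2 37.6] turn 0 tcp [0.531  0.1326 0.1676] yang 101.6 j6 0.04 t 9.2
```

View pics/w4.png

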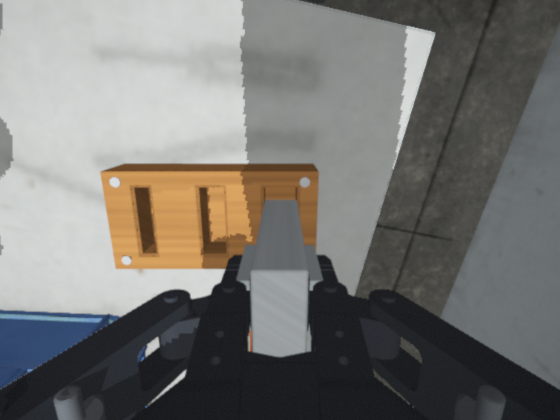

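In the slot frame the plate (foot at (280,202)) sits right above the wide slot, ~1.5 mm far in rack x. Lower.

{"method": "step_arm", "body": {
  "rows": [
    [[1.5,0,5],0],
    [[1.5,0,12],0],
    [[1.5,0,19],0],
    [[1.5,0,26],0],
    [[1.5,0,32],0],
    [[1.5,0,36],0],
    [[1.5,0,36],0]
  ]
}}

```text
clock: 10.07
eef_pos: [0.5282, 0.1323, 0.1295]
tool_rot: [-0.102, 0.995, -0.0, -0.0]
ft_force: [-0.0, 0.5, -1.8]
grip_width: 0.0192
grasp_force: 58.9
```

No contact yet (foot 10–14 mm). Creep on.

{"method": "step_arm", "body": {
  "rows": [
    [[0,0,1],0],
    [[0,0,2],0],
    [[0,0,3],0],
    [[0,0,3],0]
  ]
}}

```text
clock: 10.58
eef_pos: [0.5286, 0.1324, 0.1278]
tool_rot: [-0.102, 0.995, 0.0, 0.0]
ft_force: [-2.1, 0.3, 4.2]
grip_width: 0.0191
grasp_force: 59.7
```

{"method": "step_arm", "body": {
  "rows": [
    [[0,0,2],0],
    [[0,0,2],0],
    [[0,0,2],0],
    [[0,0,2],0],
    [[0,0,-20],0],
    [[0,0,-70],0],
    [[0,0,-130],0],
    [[0,0,-150],0],
    [[0,0,-150],0]
  ],
  "claw": -0.2
}}

```text
clock: 11.7
eef_pos: [0.5294, 0.1326, 0.279]
tool_rot: [-0.102, 0.995, 0.0, 0.002]
ft_force: [0.2, -0.6, -1.3]
grip_width: 0.0511
grasp_force: 0.0
```

```bash
cat >> h.py <<'E'
def pick(n,c,z):
    s=np.array([.514,-.3306]); a=-1.1046; y=dict(thin=.054,thick=0,medium=-.054)[n]
    to(*(s+c*np.array([np.cos(a),np.sin(a)])+y*np.array([-np.sin(a),np.cos(a)])),z,np.degrees(a))
def inslot():
    im,d,W=cloud('wrist'); l=inv(W[d>0],*slot('thick'),ra)
    for lo in (.04,.06,.08,.094):
        k=(l[:,2]>lo)&(l[:,2]<lo+.012)&(abs(l[:,1])<.02)&(abs(l[:,0])<.035); print(lo,k.sum(),np.round(np.percentile(l[k],[2,98],axis=0)*1000,1).tolist() if k.any() else '')
    return im
E
python3 - <<'E'
from h import *
im=inslot(); save('w5.png',im); pick('medium',-.0165,.28)
E
```

```text
0.04 43 [[-24.1, -9.9, 40.1], [-23.4, 8.4, 51.9]]
0.06 50 [[-24.0, -10.0, 61.2], [-23.5, 8.0, 71.9]]
0.08 69 [[-23.9, -9.9, 80.6], [-23.3, 8.7, 91.2]]
0.094 1280 [[-23.6, -10.1, 97.7], [18.7, 8.7, 100.8]]
shift [ 164.2 -448.6   -3.2] turn -15.1 tcp [0.5285 0.1324 0.277 ] yang 101.7 j6 0.04 t 11.75
```

View pics/w5.png

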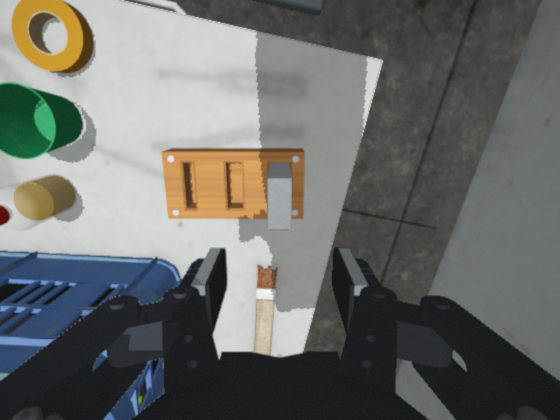

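Thick plate stands seated in the wide slot (280,195), top at 101 mm as it must be. Now the medium plate.

{"method": "step_arm", "body": {
  "rows": [
    [[18,-48,0],-5],
    [[38,-105,0],-10],
    [[60,-163,0],-15],
    [[81,-220,0],-15],
    [[102,-277,0],-15],
    [[123,-335,0],-15],
    [[143,-390,0],-15],
    [[158,-430,0],-15],
    [[164,-448,0],-15],
    [[164,-448,0],-15],
    [[164,-448,0],-15],
    [[164,-448,0],-15]
  ]
}}

```text
clock: 13.25
eef_pos: [0.4587, -0.338, 0.2769]
tool_rot: [-0.232, 0.973, 0.0, -0.0]
ft_force: [-1.2, -1.0, -0.4]
grip_width: 0.0512
grasp_force: 0.0
```

Run:
```python
from fitstand import *
fitstand('wrist',['medium','thin']); pick('medium',-.0165,.140)
```

```text
medium 3247
thin 2070
stand [ 0.5142 -0.3307 -1.1047] -63.29578009008762 0.0003378103062284567
shift [  1.3  -1.6 137.1] turn 0.1 tcp [ 0.4588 -0.3382  0.2771] yang 116.8 j6 -1.1 t 13.3
```

{"method": "step_arm", "body": {
  "rows": [
    [[1,-1,50],0],
    [[1,-1.5,95],0],
    [[1,-1.5,130],0],
    [[1,-1.5,137],0],
    [[1,-1.5,137],0],
    [[1,-10,137],0],
    [[1,-20,137],0],
    [[1,-30,137],0],
    [[1,-40,137],0],
    [[1,-48,137],0],
    [[1,-53,137],0],
    [[1,-53,137],0]
  ]
}}

```text
clock: 14.8
eef_pos: [0.4812, -0.3877, 0.1397]
tool_rot: [-0.23, 0.973, 0.0, -0.0]
ft_force: [-0.3, -0.3, 0.3]
grip_width: 0.0514
grasp_force: 0.0
```

{"method": "step_arm", "body": {
  "rows": [
    [[0,5,0],0],
    [[0,10,0],0],
    [[0,15,0],0],
    [[0,15,0],0],
    [[0,15,0],0],
    [[0,15,0],0],
    [[0,15,0],0],
    [[0,15,0],0]
  ],
  "claw": 1
}}

```text
clock: 15.8
eef_pos: [0.4723, -0.3703, 0.1393]
tool_rot: [-0.231, 0.973, 0.004, -0.001]
ft_force: [-3.9, 7.6, 4.1]
grip_width: 0.0131
grasp_force: 59.0
```

{"method": "step_arm", "body": {
  "rows": [
    [[0,0,-10],0],
    [[0,0,-40],0],
    [[0,0,-90],0],
    [[0,0,-140],0],
    [[0,0,-140],0],
    [[0,0,-140],0]
  ]
}}

```text
clock: 16.55
eef_pos: [0.4742, -0.3737, 0.2797]
tool_rot: [-0.231, 0.973, -0.0, -0.0]
ft_force: [0.4, -0.2, -1.8]
grip_width: 0.013
grasp_force: 58.7
```

Run:
```python
from h import *
im,o=held('medium'); save('w6.png',im); tgt('medium',(-1.5,1.5),.28)
```

```text
medium 480 x,y,foot mm [ -2.5   1.2 112.4] tilt deg [ 0.4 -0.2] res 0.13592359631580708 zmax 0.1112613234240742
shift [-264.7  382.4   -0.9] turn 15.1 tcp [ 0.4738 -0.3735  0.2786] yang 116.7 j6 -1.13 t 16.6
```

View pics/w6.png

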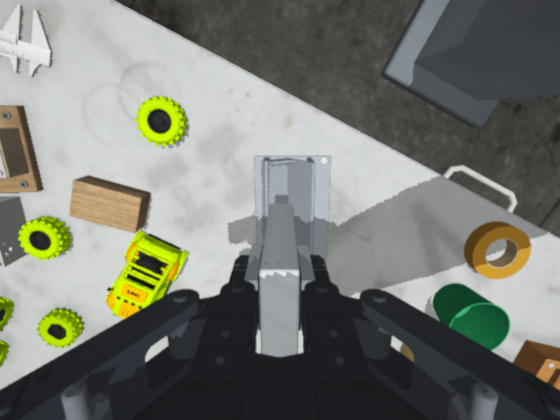

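Medium plate held upright and centred (edge face (282,350)→(280,200)). To the rack.

{"method": "step_arm", "body": {
  "rows": [
    [[-30,43,0],5],
    [[-63,91,0],10],
    [[-96,139,0],15],
    [[-130,188,0],15],
    [[-164,237,0],15],
    [[-198,286,0],15],
    [[-230,332,0],15],
    [[-254,367,0],15],
    [[-265,382,0],15],
    [[-265,382,0],15],
    [[-265,382,50],15],
    [[-265,382,50],15]
  ]
}}

```text
clock: 18.1
eef_pos: [0.5366, 0.0842, 0.2258]
tool_rot: [-0.1, 0.995, -0.001, -0.005]
ft_force: [-0.8, 0.2, -1.5]
grip_width: 0.0136
grasp_force: 58.7
```

Run:
```python
from h import *
tgt('medium',(-1.5,1.5),.160)
```

```text
shift [-3.5  2.3 65.7] turn -0.1 tcp [0.5366 0.0842 0.2258] yang 101.5 j6 -0.05 t 18.1
```

{"method": "step_arm", "body": {
  "rows": [
    [[0,0,30],0],
    [[0,0,55],0],
    [[0,0,65],0],
    [[0,0,65],0],
    [[0,0,65],0]
  ]
}}

```text
clock: 18.73
eef_pos: [0.5408, 0.0862, 0.1664]
tool_rot: [-0.101, 0.995, 0.0, 0.001]
ft_force: [0.4, -0.0, -1.7]
grip_width: 0.0132
grasp_force: 58.7
```

```bash
sed -i '/for lo in np.arange(-.06,.07,.0015)/,/print(\[x for x in s if x\])/d' h.py
python3 - <<'E'
from h import *
hover('medium'); tgt('medium',(-1.5,1.5),.124)
E
```

```text
medium 4484 x,y,foot mm [-4.930e+01 -1.000e-01  1.258e+02] tilt deg [90.  90.1] res 0.6134529764762692 zmax 0.13447568793456832
rack x near edge -34.6 y ext [-71.2  69.3]
plate in slot frame x min, y ext -19.1 [-8.3  4.8] zmin 0.054767911553550014
shift [ 1.8  1.  42.2] turn 0.0 tcp [0.5407 0.0864 0.1662] yang 101.6 j6 -0.04 t 18.825
```

{"method": "step_arm", "body": {
  "rows": [
    [[1.5,0.9,5],0],
    [[1.5,0.9,12],0],
    [[1.5,0.9,19],0],
    [[1.5,0.9,26],0],
    [[1.5,0.9,33],0],
    [[1.5,0.9,38],0],
    [[1.5,0.9,40],0],
    [[1.5,0.9,40],0]
  ]
}}

```text
clock: 19.82
eef_pos: [0.5379, 0.0868, 0.1245]
tool_rot: [-0.101, 0.995, -0.0, -0.0]
ft_force: [-0.5, 0.0, -1.0]
grip_width: 0.0133
grasp_force: 59.3
```

{"method": "step_arm", "body": {
  "rows": [
    [[0,0,1],0],
    [[0,0,2],0],
    [[0,0,3],0],
    [[0,0,3],0]
  ]
}}

```text
clock: 20.32
eef_pos: [0.5383, 0.0869, 0.1218]
tool_rot: [-0.102, 0.995, -0.0, 0.0]
ft_force: [0.2, -0.8, -1.2]
grip_width: 0.0133
grasp_force: 59.3
```

{"method": "step_arm", "body": {
  "rows": [
    [[0,0,1],0],
    [[0,0,2],0],
    [[0,0,2],0],
    [[0,0,2],0]
  ]
}}

```text
clock: 20.82
eef_pos: [0.5383, 0.0869, 0.121]
tool_rot: [-0.102, 0.995, -0.0, 0.0]
ft_force: [-2.3, -0.8, 6.9]
grip_width: 0.0132
grasp_force: 60.5
```

Seated. Release only to 34 mm so the finger stays clear of the thick plate.

{"method": "step_arm", "body": {
  "rows": [
    [[0,0,-1],0],
    [[0,0,-1],0],
    [[0,0,-1],0],
    [[0,0,-25],0],
    [[0,0,-80],0],
    [[0,0,-135],0],
    [[0,0,-156],0],
    [[0,0,-156],0]
  ],
  "claw": 0.2
}}

```text
clock: 21.82
eef_pos: [0.5393, 0.0873, 0.278]
tool_rot: [-0.102, 0.995, 0.0, 0.002]
ft_force: [0.6, 0.1, -0.6]
grip_width: 0.0342
grasp_force: 0.0
```

```bash
sed -i "s/def inslot():/def inslot(n='thick'):/; s/slot('thick'),ra); *$/slot(n),ra)/; s/l=inv(W\[d>0\],\*slot('thick'),ra)/l=inv(W[d>0],*slot(n),ra)/" h.py
python3 - <<'E'
from h import *
inslot('medium'); inslot('thick'); pick('thin',-.015,.28)
E
```

```text
0.04 28 [[-23.3, -7.2, 41.8], [-22.8, 5.3, 50.4]]
0.06 39 [[-23.2, -7.6, 60.1], [-22.5, 5.0, 70.6]]
0.08 686 [[-22.9, -7.9, 84.0], [20.3, 5.4, 92.0]]
0.094 0 
0.04 110 [[-23.5, -11.1, 40.5], [16.3, 7.3, 51.6]]
0.06 132 [[-23.4, -10.9, 60.3], [18.4, 7.4, 71.6]]
0.08 175 [[-23.4, -10.7, 80.4], [17.6, 7.5, 91.7]]
0.094 1379 [[-23.1, -10.3, 95.2], [19.5, 9.1, 101.6]]
shift [  59.4 -375.6   -5.2] turn -15.0 tcp [0.5378 0.0869 0.2748] yang 101.7 j6 -0.04 t 21.925
```

{"method": "step_arm", "body": {
  "rows": [
    [[8,-48,0],-5],
    [[17,-105,0],-10],
    [[26,-162,0],-15],
    [[35,-220,0],-15],
    [[44,-278,0],-15],
    [[53,-335,0],-15],
    [[59,-368,0],-15],
    [[59,-378,0],-15],
    [[59,-378,0],-15],
    [[59,-378,0],-15],
    [[59,-378,0],-15]
  ],
  "claw": -0.2
}}

```text
clock: 23.3
eef_pos: [0.5571, -0.2938, 0.276]
tool_rot: [-0.231, 0.973, 0.0, -0.0]
ft_force: [0.1, 0.0, -0.3]
grip_width: 0.0516
grasp_force: 0.0
```

Run:
```python
from fitstand import *
fitstand('wrist',['thin']); pick('thin',-.0125,.134); print(bot.get_obs()['grip_width'])
```

```text
thin 2587
stand [ 0.5124 -0.3308 -1.1184] -64.07871713307065 0.0003559393012923604
shift [  1.   -0.9 142.2] turn 0.0 tcp [ 0.5571 -0.2939  0.2762] yang 116.8 j6 -0.95 t 23.35
0.05077040101037884
```

Run:
```python
from h import *
z=np.load('top.npz'); q=z['W'][z['d']>0]; q=q[(q[:,2]>.1)&(q[:,0]>.5)&(q[:,0]<.8)]
o=bot.get_obs()['eef_pos'][:2]
for y in np.arange(-.40,-.1,.03):
    k=abs(q[:,1]-y)<.015; print(round(y,2), np.round(q[k][np.argmin(q[k][:,0])],3) if k.any() else None)
d=np.linalg.norm(q[:,:2]-o,axis=1); i=d.argmin(); print(d[i],q[i])
k=q[:,2]>.15; l=(q[k][:,:2]-o)@np.array([[.449,.893],[-.893,.449]]); j=(abs(l[:,0])<.12)&(l[:,1]>0); print('dist along stand y',l[j][:,1].min() if j.any() else None)
```

```text
-0.4 None
-0.37 [ 0.691 -0.385  0.1  ]
-0.34 None
-0.31 [ 0.5   -0.302  0.108]
-0.28 [ 0.503 -0.294  0.1  ]
-0.25 [ 0.669 -0.236  0.184]
-0.22 [ 0.663 -0.206  0.194]
-0.19 [ 0.659 -0.18   0.201]
-0.16 [ 0.654 -0.145  0.202]
-0.13 [ 0.65  -0.117  0.199]
-0.1 [ 0.595 -0.111  0.107]
0.03342310263545463 [ 0.5248211  -0.30260949  0.10561254]
dist along stand y 0.11098791458389869
```

Bin is 11 cm off; clear. Descend, push upright, grip, lift.

{"method": "step_arm", "body": {
  "rows": [
    [[1,-1,50],0],
    [[1,-1,100],0],
    [[1,-1,135],0],
    [[1,-1,142],0],
    [[1,-1,142],0],
    [[1,-10,142],0],
    [[1,-20,142],0],
    [[1,-30,142],0],
    [[1,-39,142],0],
    [[1,-45,142],0],
    [[1,-48,142],0],
    [[1,-48,142],0]
  ]
}}

```text
clock: 24.85
eef_pos: [0.5774, -0.3387, 0.1337]
tool_rot: [-0.23, 0.973, 0.0, -0.0]
ft_force: [0.3, 0.4, 0.3]
grip_width: 0.0512
grasp_force: 0.0
```

{"method": "step_arm", "body": {
  "rows": [
    [[0,5,0],0],
    [[0,10,0],0],
    [[0,15,0],0],
    [[0,17,0],0],
    [[0,17,0],0],
    [[0,17,0],0],
    [[0,17,0],0],
    [[0,17,0],0],
    [[0,17,0],0]
  ],
  "claw": 1
}}

```text
clock: 25.98
eef_pos: [0.5684, -0.3204, 0.1338]
tool_rot: [-0.231, 0.973, 0.003, -0.001]
ft_force: [-2.9, 5.9, 4.2]
grip_width: 0.0073
grasp_force: 59.0
```

{"method": "step_arm", "body": {
  "rows": [
    [[0,0,-10],0],
    [[0,0,-40],0],
    [[0,0,-90],0],
    [[0,0,-140],0],
    [[0,0,-146],0],
    [[0,0,-146],0],
    [[0,0,-146],0]
  ]
}}

```text
clock: 26.85
eef_pos: [0.5691, -0.323, 0.2777]
tool_rot: [-0.231, 0.973, 0.001, -0.001]
ft_force: [-0.6, 0.7, -1.9]
grip_width: 0.0068
grasp_force: 58.8
```

Run:
```python
from h import *
im,o=held('thin'); save('w7.png',im); tgt('thin',(-1.5,1.5),.28)
```

```text
thin 253 x,y,foot mm [ -3.3   0.5 108.7] tilt deg [-0.2 -0.2] res 0.14571876121929894 zmax 0.10769307445798557
shift [-145.   335.5   -1.7] turn 15.1 tcp [ 0.5691 -0.3229  0.2775] yang 116.7 j6 -0.98 t 26.9
```

View pics/w7.png

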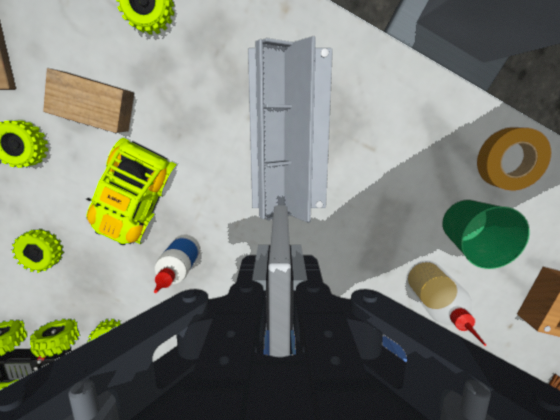

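{"method": "step_arm", "body": {
  "rows": [
    [[-20,46,0],5],
    [[-42,97,0],10],
    [[-64,148,0],15],
    [[-87,201,0],15],
    [[-110,254,0],15],
    [[-130,301,0],15],
    [[-141,327,0],15],
    [[-145,335,0],15],
    [[-145,335,0],15],
    [[-145,335,40],15],
    [[-145,335,80],15],
    [[-145,335,110],15]
  ]
}}

```text
clock: 28.4
eef_pos: [0.5485, 0.0391, 0.1678]
tool_rot: [-0.1, 0.995, -0.0, -0.001]
ft_force: [0.5, 0.1, -2.2]
grip_width: 0.0075
grasp_force: 58.9
```

{"method": "step_arm", "body": {
  "rows": [
    [[0,0,4],0],
    [[0,0,4],0],
    [[0,0,4],0]
  ]
}}

```text
clock: 28.78
eef_pos: [0.5503, 0.0407, 0.1676]
tool_rot: [-0.101, 0.995, -0.0, 0.002]
ft_force: [0.3, -0.4, -1.5]
grip_width: 0.0072
grasp_force: 58.9
```

Run:
```python
from h import *
hover('thin'); tgt('thin',(-1.5,1.5),.120)
inslot('medium')
```

```text
thin 4213 x,y,foot mm [  8.1  24.  139.2] tilt deg [76.3  0.4] res 1.3587703491153529 zmax 0.13495716626894458
rack x near edge -34.6 y ext [-83.   88.6]
plate in slot frame x min, y ext -18.7 [-6.   1.6] zmin 0.05866872556041314
shift [ 1.9  1.4 47.4] turn 0.0 tcp [0.5501 0.041  0.1674] yang 101.6 j6 -0.13 t 28.875
0.04 347 [[-21.7, -8.3, 40.2], [20.1, 4.0, 51.9]]
0.06 472 [[-21.6, -8.3, 60.3], [20.2, 4.1, 71.7]]
0.08 706 [[-21.5, -8.3, 80.2], [19.1, 5.2, 91.9]]
0.094 182 [[-20.1, -7.3, 94.0], [14.3, 4.5, 95.0]]
```

{"method": "step_arm", "body": {
  "rows": [
    [[1.7,1,6],0],
    [[1.7,1,12],0],
    [[1.7,1,19],0],
    [[1.7,1,26],0],
    [[1.7,1,33],0],
    [[1.7,1,40],0],
    [[1.7,1,44],0],
    [[1.7,1,44],0],
    [[1.7,1,44],0]
  ]
}}

```text
clock: 30.05
eef_pos: [0.5475, 0.0417, 0.1221]
tool_rot: [-0.102, 0.995, -0.0, 0.0]
ft_force: [-0.3, -0.2, -1.0]
grip_width: 0.0078
grasp_force: 58.9
```

{"method": "step_arm", "body": {
  "rows": [
    [[0,0,1],0],
    [[0,0,2],0],
    [[0,0,3],0],
    [[0,0,3],0]
  ]
}}

```text
clock: 30.55
eef_pos: [0.5472, 0.0417, 0.1188]
tool_rot: [-0.102, 0.995, 0.0, -0.0]
ft_force: [-0.8, 0.7, -1.1]
grip_width: 0.007
grasp_force: 58.9
```

{"method": "step_arm", "body": {
  "rows": [
    [[0,0,1],0],
    [[0,0,2],0],
    [[0,0,3],0],
    [[0,0,3],0]
  ]
}}

```text
clock: 31.05
eef_pos: [0.5474, 0.0417, 0.1183]
tool_rot: [-0.102, 0.995, -0.0, 0.001]
ft_force: [-4.4, -0.8, 12.9]
grip_width: 0.0071
grasp_force: 61.3
```

{"method": "step_arm", "body": {
  "rows": [
    [[0,0,-2],0],
    [[0,0,-2],0],
    [[0,0,-2],0],
    [[0,0,-25],0],
    [[0,0,-80],0],
    [[0,0,-135],0],
    [[0,0,-160],0],
    [[0,0,-160],0],
    [[0,0,-160],0]
  ],
  "claw": 0.2
}}

```text
clock: 32.17
eef_pos: [0.5466, 0.0418, 0.2743]
tool_rot: [-0.102, 0.995, 0.0, -0.001]
ft_force: [-0.4, 0.2, -0.3]
grip_width: 0.0343
grasp_force: 0.0
```

Run:
```python
from h import *
for n in TH: print(n); im=inslot(n)
save('w8.png',im)
```

```text
thin
0.04 19 [[-21.7, -4.7, 40.4], [-20.7, 2.5, 51.8]]
0.06 23 [[-21.6, -4.8, 61.4], [-21.0, 2.3, 71.7]]
0.08 455 [[-21.3, -4.7, 83.2], [21.4, 2.2, 86.3]]
0.094 0 
medium
0.04 93 [[-21.5, -9.0, 40.5], [19.0, 3.6, 51.9]]
0.06 121 [[-21.5, -9.2, 60.3], [19.6, 3.2, 71.5]]
0.08 167 [[-21.4, -9.4, 80.4], [19.8, 4.6, 92.0]]
0.094 139 [[-20.3, -8.9, 94.0], [19.9, 3.4, 95.2]]
thick
0.04 181 [[-22.0, -11.8, 40.6], [19.8, 5.4, 51.3]]
0.06 225 [[-22.1, -11.8, 60.2], [19.9, 5.0, 72.0]]
0.08 280 [[-22.0, -11.9, 80.4], [19.8, 5.5, 91.8]]
0.094 1468 [[-21.8, -11.7, 94.9], [20.3, 7.6, 102.8]]
```

View pics/w8.png

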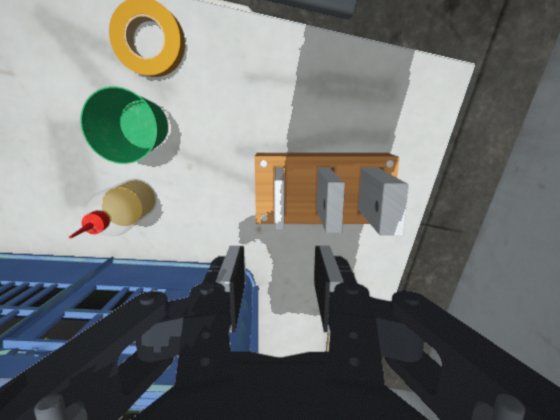

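All three plates stand upright in their slots (thin (279,197), medium (331,200), thick (383,200)). Their tops are at 86, 94 and 102 mm, which matches seated feet, and the bystanders are in place.

```bash
python3 -c "
from workcell import bot; print(bot.job_done())"
```

```text
the job is handed in; nothing more can be done
None
```

I stood all three plates upright in their matching slots, seated on the slot floors, and handed the job in at about 32 s; the hand-in call returned no verdict.

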